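# Press a label holder home behind the shelf lip

## Robot

A 6-joint arm with a two-finger parallel gripper is mounted at the origin on the work surface. World frame = base frame: x ahead of the robot, y to its left, z up, the work surface at z = 0. Lengths are in mm, angles in rad, forces in N, time in s.
With the tool pointing down it reaches from about 275 to 1000 mm from the base axis. Payload 8.4 kg.
Tool frame: the origin (TCP) lies at the very end of the fingers, on their centre line; the grasp point (between the pads) lies 19 mm behind it; z points along the fingers, y is the direction in which the jaws open and shut (so a half turn about z gives the same grasp; the last joint's range is limited). The gripper opens to 85 mm and grips with 20 to 120 N. Pads are 22 mm wide; open, the fingers measure 114 mm over their backs; the gripper's body (76 mm by 85 mm) begins 54 mm behind the grasp point. The pads swing forward as they close: fully open they stand 13 mm farther back than shut.
Start: joints at [-1.169, 0.353, 1.633, -0, 1.155, -0.002], TCP at [245.571, -574.737, 231.281] pointing down, gripper open.
Joint ranges: [-2.63, 2.63], [-0.92, 2.1], [0.06, 2.66], [-1.3, 4.44], [0, 2.69], [-3.02, 3.02]. Speed limits (rad/s): [2.22, 2.22, 2.79, 3.14, 3.14, 3.14].

## Interface

Orientations are given as [roll, pitch, yaw] about the fixed x, y, z axes, in that order (R = Rz(yaw) Ry(pitch) Rx(roll)).
In Python, from rig import r gives the robot as it stands.
- The arm moves only by the tool move_arm, never from a script. Its argument "increments" is a list of rows, each an object of numbers: "tx", "ty", "tz": the shift along the tool's x, y, z in cm; "rx", "ry", "rz": the turn, a rotation vector about the tool's x, y, z in degrees; "gripper": the gripper's target within -1 to 1 (fully open at 1, half-way at 0, shut at -1). A call has 1 to 12 rows; each row shifts and turns the commanded pose from where the row before left it, along the tool's axes as they then stand; what a row does not reach is not made up. A row lasts 1/10 s, in which the tool goes at most 50 mm and 8.59 degrees, less where a joint would pass 70% of its speed; a pose out of reach is approached as far as the arm can. A call is refused whole if a number of a shift passes 5 or a number of a turn 8.59, either way. A call with a gripper value outside its range is refused whole. The fingers move at their own pace and stop on an object; "squeeze" is the grip in N (left out, the last holds). Time passes only in rows, so rows that do not move let the fingers close. It gives the time, the measured TCP pose, the force and the opening at its end, in the units of the state.
- r.sense(): the state, without advancing time (a new reading comes with each control period).
- r.grab_frame(name): name is "scene" or "side" or "wrist"; returns (picture, depth): 420x560x3 uint8, red, green, blue; 420x560 float32, mm along the optical axis (not along the pixel's ray), 0 where there is no reading.
- r.camera_model(name): a dict with "fx", "fy", "cx", "cy" (pixels), "R" (3x3) and "t" (3): a world point X has camera coordinates R X + t; the wrist camera has in their place "hand_eye" (4x4, takes a point from camera to tool coordinates, whose origin is the TCP and whose axes are the flange's). Camera axes: x right, y down, z forward; pixel columns grow to the right and rows downward; lengths in mm; the calibration is good to about 2 mm. A picture is of the moment at which its call begins: read the wrist's pose just before it. camera_model takes no time and is no camera call.
- r.sign_off(): hands the job in, once; it reports no verdict.
Trained networks look in the newest picture that a camera, given by its name, has taken for a name from the list of things; names that differ only in an ending like _2 or _b are one class to them, and where a whole thing is asked for, a point or a joint stands for the part that bears it (a point fixed in the world has none). Each returns a list of dicts, best first, with "confidence" (0 to 1); they miss things now and then, are a little off and sometimes report something else, mostly with a low value. They report only what shows in the picture. A call takes as long as a camera call.
- r.cut_out(query, camera): "mask" (420x560 bool, what is visible of it) and "bbox" ([left, top, right, bottom] in pixels, round what is visible of it).
- r.place_of(query, camera): "location" ([row, column] in pixels: a listed point, or the origin of a listed thing).
The state is a dict: "clock": time; "qpos": joint angles; "qvel": joint speeds; "joint_efforts": joint torques, N m; "eef_pos": TCP position; "tcp_rot": TCP orientation; "contact_force": force on the tool from outside, world axes, zero at the start; "wrist_torque": the same for the moment, N m; "opening": opening from 0.0 (shut) to 1.0 (fully open).
Only numpy, scipy, OpenCV 4.12 (cv2) and the standard library are available. Lean on these libraries where they do the work, as an engineer would, in place of code of your own. Each camera call takes 0.05 s, during which the arm holds its last target. There are 200 camera calls.

## Task

Take the clip-on label holder with the red card off the rim of the bin and push it onto the front lip of the rack's top shelf, squarely in front of the jar with the red lid, its back leg down behind the lip, until you feel it bottom. Finish holding it there: the hand stays on it and keeps pressing it straight down with a firm thumb's push (about 10 N, never hard enough to crack it) so that its sticky pad can take. Leave the jars and the bin where they stand.

Things in the scene. Friction and masses are not known exactly. Their poses are not given: they have to be found in the camera images.
- holder: label holder, 70 mm wide (y), rigid, 40 to 85 g: a white saddle clip, an upside-down U open along y, with a card pocket on top. Origin: middle of the channel's roof (underside of the bridge). Bridge 15 mm (x), 6 mm thick; two like legs reach z = -16 mm, front at -x, back at +x; channel 7 mm wide, flaring to 11 mm at the mouth, 20 mm over the tips. Starts hung loosely over the bin's -x rim, z up
- pocket (a point): centre of the holder's clear card pocket with the red card, 28 mm above the holder's origin; 10 mm thick (holder's x), 70 mm wide (y), 44 mm tall, both faces alike
- rack: blue-grey steel boltless rack on the floor beyond the bench, fixed, 900 mm wide (y), wood board as top deck. Origin: middle of the front lip's top edge, centre of its thickness, 100 mm above the bench; x points back over the shelf, away from the robot, y along the lip, z up. Holder home: its origin on the lip's top edge, bridge resting on it (2 mm play either side in x), its x and y along the rack's
- lip (a point): same point as the rack's origin. The front beam is a 3 mm upright sheet, 70 mm tall; its top edge is the lip, running along y 4 mm above the board. Behind it an open gap 12 mm wide, 20 mm deep below the lip's top, then the board
- jar_red: clear glass jar with a red lid, upright on the rack's deck, 80 mm across, 125 mm tall; origin at the centre of its underside, z up, y along the rack's front edge as the rack's y. Stands 155 to 175 mm behind the lip; the three jars are in any order, about 160 mm apart
- jar_white: clear glass jar with a white lid, upright on the rack's deck, 80 mm across, 125 mm tall; origin at the centre of its underside, z up, y along the rack's front edge as the rack's y. Stands 155 to 175 mm behind the lip; the three jars are in any order, about 160 mm apart
- jar_steel: clear glass jar with a bare steel lid, upright on the rack's deck, 80 mm across, 125 mm tall; origin at the centre of its underside, z up, y along the rack's front edge as the rack's y. Stands 155 to 175 mm behind the lip; the three jars are in any order, about 160 mm apart
- bin: grey open bin of jar lids on the bench, 110 mm (x) by 200 mm (y), 75 mm tall, walls 4 mm, loose, 0.9 kg; origin at the centre of its underside, z up. The holder hangs on its -x wall
- small_jar: small glass jar with a blue lid on the bench, 68 mm across, 85 mm tall, origin at the centre of its underside; in the way, to be left alone

How it is judged:
By the outcome, as a careful person would: the job done as asked, in the order asked, and still so for the second after the job is handed in, while the arm keeps its last pose, push and grip.
It also fails if it takes over 42 s, if anything falls off the work surface, if the arm or the gripper's body presses on something with over 40 N, if the wrist force passes 120 N, or if a joint passes its speed limit or range.

## Working session

There is one attempt and no reset: what is moved stays moved. The work goes in short steps, Python scripts to look and compute and a tool call to move; the robot and the scene stay as the last step left them, time stands still between calls to the robot, and variables do not carry over. Pictures are saved under pics/ and viewed, about 8 in all and at most 12, crops included, and the job is handed in when it is done.

Besides the shell and the picture viewer there is one more tool, called after "Emit:" as name(argument=value, ...) on one line, values as JSON. move_arm: Moves the arm, as the interface text tells. Its arguments: {"type":"object","properties":{"increments":{"type":"array","items":{"type":"object","properties":{"tx":{"type":"number"},"ty":{"type":"number"},"tz":{"type":"number"},"rx":{"type":"number"},"ry":{"type":"number"},"rz":{"type":"number"},"gripper":{"type":"number"}}}},"squeeze":{"type":"number"}},"required":["increments"]}

```bash
mkdir -p pics; ls; cat > h.py <<'E'
import numpy as np, cv2
from rig import r
from scipy.spatial.transform import Rotation as Ro
def pose():
    s=r.sense(); T=np.eye(4); T[:3,:3]=Ro.from_euler('xyz',s['tcp_rot']).as_matrix(); T[:3,3]=s['eef_pos']; return T
def cam(name,T=None):
    m=r.camera_model(name); K=np.array([[m['fx'],0,m['cx']],[0,m['fy'],m['cy']],[0,0,1]])
    if 'hand_eye' in m: W=T@np.array(m['hand_eye'])   # cam->world
    else:
        E=np.eye(4);E[:3,:3]=m['R'];E[:3,3]=m['t'];W=np.linalg.inv(E)
    return K,W
def cloud(d,K,W):
    v,u=np.indices(d.shape); P=np.stack([(u-K[0,2])/K[0,0]*d,(v-K[1,2])/K[1,1]*d,d],-1)
    X=P@W[:3,:3].T+W[:3,3]; X[d<=0]=np.nan; return X
def grab(name):
    T=pose(); p,d=r.grab_frame(name); K,W=cam(name,T); return p,d,K,W,cloud(d,K,W)
def proj(X,K,W):
    c=np.linalg.inv(W)@np.r_[X,1]; q=K@c[:3]; return q[:2]/q[2]
def save(n,p): cv2.imwrite('pics/'+n+'.png',p[:,:,::-1])
E
cat > a.py <<'E'
from h import *
out=[]
for n in ['scene','side','wrist']:
    p,d,K,W,X=grab(n); out.append(p); print(n,'cam at',W[:3,3].round(), 'axis',W[:3,2].round(2))
    np.savez('/tmp/'+n,p=p,d=d,K=K,W=W,X=X)
    for q in ['holder','pocket','lip','rack','jar_red','jar_white','jar_steel','bin','small_jar']:
        for c in r.cut_out(q,n)[:2] if q not in('lip','pocket') else []:
            m=c['mask']; Y=X[m]; Y=Y[~np.isnan(Y[:,0])]
            print(q,'cut',round(c['confidence'],2),c['bbox'],np.nanpercentile(Y,[2,50,98],axis=0).round().tolist() if len(Y) else '')
        for c in r.place_of(q,n)[:1]:
            a=np.array(c['location']).round().astype(int); print(q,'loc',round(c['confidence'],2),a,X[min(a[0],419),min(a[1],559)].round())
save('all',cv2.resize(np.vstack([out[0],out[1]]),(560,840))[:, :]) if 0 else None
save('scene0',out[0]);save('side0',out[1]);save('wrist0',out[2])
E
python3 a.py; python3 -c "
from h import *
print(r.sense())"
```

```text
pics
scene cam at [ 925. -555.  790.] axis [-0.36  0.57 -0.74]
holder cut 0.75 [108.0, 226.3, 146.5, 274.4] [[403.0, -273.0, 47.0], [414.0, -241.0, 98.0], [419.0, -204.0, 127.0]]
holder loc 0.84 [259 128] [ 417. -245.   77.]
pocket loc 0.66 [246 127] [ 415. -237.  105.]
lip loc 0.91 [237 271] [616. -67.  91.]
rack cut 0.9 [107.4, 107.3, 554.5, 419.9] [[614.0, -414.0, 80.0], [840.0, -87.0, 97.0], [1013.0, 334.0, 235.0]]
rack loc 0.66 [232 270] [ 227.  540. -747.]
jar_red cut 0.9 [370.9, 163.1, 424.1, 242.9] [[756.0, 35.0, 102.0], [796.0, 49.0, 192.0], [828.0, 103.0, 223.0]]
jar_red loc 0.88 [224 388] [798.  37. 143.]
jar_white cut 0.79 [275.0, 289.0, 330.4, 370.5] [[748.0, -281.0, 109.0], [787.0, -262.0, 202.0], [817.0, -214.0, 223.0]]
jar_white loc 0.73 [352 297] [ 794. -278.  175.]
jar_steel cut 0.9 [323.3, 214.7, 375.8, 293.4] [[742.0, -113.0, 98.0], [782.0, -97.0, 194.0], [814.0, -43.0, 223.0]]
jar_steel cut 0.36 [106.1, 223.4, 149.4, 274.4] [[325.0, -273.0, 0.0], [414.0, -240.0, 98.0], [419.0, -175.0, 127.0]]
jar_steel loc 0.94 [281 344] [ 786. -111.  136.]
bin cut 0.6 [76.4, 232
[... 1694 characters left out ...]
]
{'clock': 2.55, 'qpos': array([-1.16944511e+00,  3.53033545e-01,  1.63338082e+00,  2.51893713e-05,
        1.15518799e+00, -2.41486237e-03]), 'qvel': array([-1.42204147e-03,  3.52603012e-05, -1.83633908e-03,  1.75125857e-03,
        3.08546639e-05, -1.05078802e-03]), 'joint_efforts': array([-3.80122010e-04, -6.05165792e+01, -3.42435443e+01, -4.79015227e-05,
        1.12074929e-03, -5.06078965e-07]), 'eef_pos': array([ 245.55760101, -574.75748047,  231.26822054]), 'tcp_rot': array([-3.14158300e+00, -2.30682945e-05,  4.03755905e-01]), 'contact_force': array([ 0.0632188 , -0.13045359, -0.24331097]), 'wrist_torque': array([ 0.01218156, -0.02699105, -0.035722  ]), 'opening': 0.9995051422516761}
```

View pics/scene0.png

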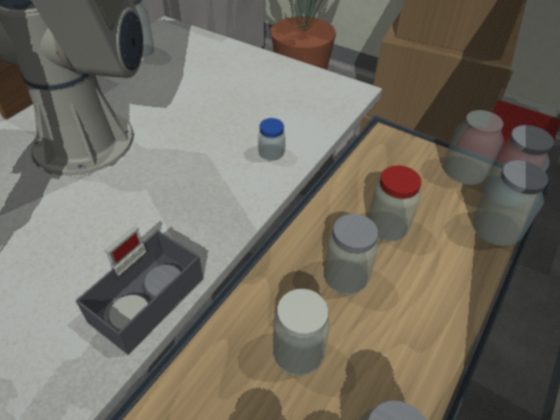

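View pics/side0.png

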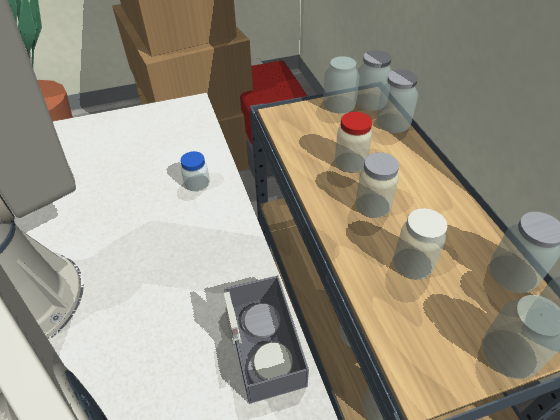

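```bash
cat > b.py <<'E'
from h import *
for n in ['scene','side']:
    z=np.load('/tmp/'+n+'.npz'); X=z['X'];p=z['p'].astype(int)
    x,y,Z=X[...,0],X[...,1],X[...,2]
    # holder: pocket region
    m=(x>380)&(x<440)&(y>-310)&(y<-170)&(Z>82)&(Z<140)
    Y=X[m]; mu=np.median(Y,0); Y=Y[np.abs(Y-mu).max(1)<60]
    print(n,'holder n',len(Y),np.percentile(Y,[1,50,99],axis=0).round(1).tolist())
    u,s,v=np.linalg.svd(Y[:,:2]-Y[:,:2].mean(0),full_matrices=False); print(' dir',v[0], 'yaw dev deg',np.degrees(np.arctan2(-v[0][0],v[0][1])))
    t=Y[Y[:,2]>122]; 
    if len(t)>5: print(' top',len(t),np.percentile(t,[2,50,98],axis=0).round(1).tolist())
    # rim of bin
    b=X[(Z>68)&(Z<80)&(x>380)&(x<540)&(y>-390)&(y<-140)]
    (c,sz,a)=cv2.minAreaRect(b[:,:2].astype(np.float32)); print(' bin rect',c,sz,a)
    # rack lip: near z=100, x 590..640
    for y0 in range(-400,350,60):
        g=X[(Z>85)&(Z<108)&(x>590)&(x<650)&(np.abs(y-y0)<15)]
        h=g[g[:,2]>97.5]
        if len(g)>5: print(y0,len(g),'minx',np.percentile(g[:,0],2).round(1),'maxz',np.percentile(g[:,2],98).round(1), 'top x',(np.percentile(h[:,0],[5,50,95]).round(1) if len(h)>2 else None))
    # lids
    for nm,y0 in [('red',65),('steel',-85),('white',-250)]:
        g=X[(Z>222)&(Z<240)&(x>700)&(x<850)&(np.abs(y-y0)<70)]
        g=X[(Z>np.percentile(g[:,2],50)-3)&(Z<240)&(x>700)&(x<850)&(np.abs(y-y0)<70)] if len(g) else g
        if len(g)>5:
            (c,rad)=cv2.minEnclosingCircle(g[:,:2].astype(np.float32)); print(nm,len(g),c,rad,np.percentile(g,[1,50,99],axis=0).round(1).tolist())
E
python3 b.py
```

```text
scene holder n 780 [[403.3, -274.0, 82.5], [413.6, -241.8, 111.3], [417.2, -204.3, 128.0]]
 dir [-0.06362306 -0.997974  ] yaw dev deg 176.35220363455193
 top 238 [[403.2, -274.1, 122.4], [410.2, -241.7, 125.7], [416.2, -204.3, 128.3]]
 bin rect (460.6950988769531, -261.9527587890625) (200.64810180664062, 115.60594177246094) 86.85919952392578
-400 485 minx 609.1 maxz 100.7 top x [608.6 611.4 646.7]
-340 406 minx 610.3 maxz 101.0 top x [609.8 627.1 648.1]
-280 343 minx 611.3 maxz 100.7 top x [611.  613.7 647.6]
-220 299 minx 612.4 maxz 100.6 top x [612.  615.1 648.7]
-160 253 minx 613.1 maxz 100.8 top x [612.7 615.6 647. ]
-100 211 minx 614.4 maxz 101.0 top x [614.2 617.2 647.8]
-40 184 minx 615.9 maxz 101.0 top x [615.8 617.9 648.9]
20 164 minx 616.5 maxz 100.7 top x [616.5 619.3 643.3]
80 133 minx 618.0 maxz 101.1 top x [617.9 620.3 648.6]
140 115 minx 618.6 maxz 101.7 top x [618.4 621.4 648.6]
200 98 minx 620.2 maxz 101.9 top x [620.1 621.8 642.1]
260 93 minx 621.0 maxz 101.2 top x [621.  636.8 649.1]
320 78 minx 622.7 maxz 101.7 top x [622.5 624.8 646. ]
red 869 (789.9609375, 75.17
[... 1155 characters left out ...]
.1 618.6 646.8]
80 95 minx 616.9 maxz 100.3 top x [617.2 619.5 644.4]
140 91 minx 617.9 maxz 100.3 top x [618.1 620.2 647.5]
200 72 minx 619.2 maxz 100.6 top x [619.4 621.3 622.1]
260 65 minx 620.4 maxz 100.8 top x [621.5 622.4 642.1]
320 56 minx 621.3 maxz 101.0 top x [621.1 622.7 634.3]
red 369 (789.1182861328125, 71.42335510253906) 34.90854263305664 [[756.4, 39.7, 219.4], [788.6, 71.1, 220.4], [821.5, 104.7, 222.9]]
steel 472 (775.0895385742188, -75.84708404541016) 34.871360778808594 [[742.8, -107.7, 219.5], [774.8, -77.7, 220.6], [807.1, -44.2, 222.8]]
white 740 (776.724609375, -243.57281494140625) 35.34436798095703 [[745.0, -276.2, 219.4], [777.9, -244.6, 220.5], [809.6, -211.9, 223.1]]
```

Scene: holder at about pixel (127,250), a red card on the bin's -x wall. Red-lid jar at (400,185), the farthest of the three; the lip runs from (375,122) down to (110,415). In the side view the holder is edge-on at (230,318).

Emit:
move_arm(increments=[{"rz":-7.95,"gripper":0.2},{"rz":-7.95},{"rz":-7.95},{"rz":-7.95},{"rz":-7.95},{"rz":-7.95},{"rz":-7.95},{"rz":-7.95},{}])

```text
invalid input
```

Emit:
move_arm(increments=[{"tx":3.1,"ty":1.3},{"tx":3.1,"ty":1.3},{"tx":3.1,"ty":1.3},{"tx":3.1,"ty":1.3},{"tx":3.1,"ty":1.3},{"tx":3.1,"ty":1.3},{"tx":3.1,"ty":1.3},{"tx":3.1,"ty":1.3},{"tx":3.1,"ty":1.3},{"tx":3.1,"ty":1.3},{"tx":3.2,"ty":1.4},{}])

```text
invalid input
```

```bash
cat > c.py <<'E'
from h import *
import sys
p,d,K,W,X=grab('wrist'); s=r.sense(); print(s['clock'],s['eef_pos'].round(1),np.degrees(s['tcp_rot']).round(2),s['opening'],s['contact_force'].round(2))
np.savez('/tmp/w1',p=p,d=d,K=K,W=W,X=X); save('w1',p)
print('cam',W[:3,3].round(),W[:3,2].round(2))
x,y,Z=X[...,0],X[...,1],X[...,2]
m=(x>380)&(x<440)&(y>-310)&(y<-170)&(Z>86)&(Z<140)
Y=X[m]; print(len(Y))
if len(Y):
    t=Y[Y[:,2]>np.percentile(Y[:,2],99)-4]
    print('top',len(t),np.percentile(t,[1,50,99],axis=0).round(1).tolist(), cv2.minAreaRect(t[:,:2].astype(np.float32)))
    print('all',np.percentile(Y,[1,50,99],axis=0).round(1).tolist(), cv2.minAreaRect(Y[:,:2].astype(np.float32)))
    rc,u=np.where(m),0; print('pix',rc[0].min(),rc[0].max(),rc[1].min(),rc[1].max())
E
python3 c.py
```

```text
2.6 [ 245.6 -574.7  231.3] [-180.      0.     23.14] 0.9997576783751135 [0.75 0.2  1.19]
cam [ 309. -548.  375.] [-0.25 -0.11 -0.96]
0
```

Emit:
move_arm(increments=[{"tx":0,"ty":0,"tz":0,"rx":0,"ry":0,"rz":-7.95,"gripper":0.2},{"tx":0,"ty":0,"tz":0,"rx":0,"ry":0,"rz":-7.95,"gripper":0.2},{"tx":0,"ty":0,"tz":0,"rx":0,"ry":0,"rz":-7.95,"gripper":0.2},{"tx":0,"ty":0,"tz":0,"rx":0,"ry":0,"rz":-7.95,"gripper":0.2}])

```text
clock: 3.0
eef_pos: [245.6, -574.7, 231.3]
tcp_rot: [-3.142, -0.0, 0.965]
contact_force: [0.7, 0.4, -0.1]
opening: 0.601
```

Emit:
move_arm(increments=[{"rz":-7.85,"gripper":0.2},{"rz":-7.85,"gripper":0.2},{"rz":-7.85,"gripper":0.2},{"rz":-7.85,"gripper":0.2}])

```text
invalid input
```

Emit:
move_arm(increments=[{"tx":0,"ty":0,"tz":0,"rx":0,"ry":0,"rz":-7.85,"gripper":0.2},{"tx":0,"ty":0,"tz":0,"rx":0,"ry":0,"rz":-7.85,"gripper":0.2},{"tx":0,"ty":0,"tz":0,"rx":0,"ry":0,"rz":-7.85,"gripper":0.2},{"tx":0,"ty":0,"tz":0,"rx":0,"ry":0,"rz":-7.85,"gripper":0.2}])

```text
clock: 3.4
eef_pos: [245.6, -574.7, 231.3]
tcp_rot: [-3.142, -0.0, 1.513]
contact_force: [0.3, -1.3, -0.6]
opening: 0.601
```

Emit:
move_arm(increments=[{"tx":3.1,"ty":1.3,"tz":0,"rx":0,"ry":0,"rz":0,"gripper":0.2},{"tx":3.1,"ty":1.3,"tz":0,"rx":0,"ry":0,"rz":0,"gripper":0.2},{"tx":3.1,"ty":1.3,"tz":0,"rx":0,"ry":0,"rz":0,"gripper":0.2},{"tx":3.1,"ty":1.3,"tz":0,"rx":0,"ry":0,"rz":0,"gripper":0.2},{"tx":3.1,"ty":1.3,"tz":0,"rx":0,"ry":0,"rz":0,"gripper":0.2},{"tx":3.1,"ty":1.3,"tz":0,"rx":0,"ry":0,"rz":0,"gripper":0.2},{"tx":3.1,"ty":1.3,"tz":0,"rx":0,"ry":0,"rz":0,"gripper":0.2},{"tx":3.1,"ty":1.3,"tz":0,"rx":0,"ry":0,"rz":0,"gripper":0.2},{"tx":3.1,"ty":1.3,"tz":0,"rx":0,"ry":0,"rz":0,"gripper":0.2},{"tx":3.1,"ty":1.3,"tz":0,"rx":0,"ry":0,"rz":0,"gripper":0.2},{"tx":3.2,"ty":1.4,"tz":0,"rx":0,"ry":0,"rz":0,"gripper":0.2},{"tx":0,"ty":0,"tz":0,"rx":0,"ry":0,"rz":0,"gripper":0.2}])

```text
clock: 4.6
eef_pos: [412.4, -239.8, 231.5]
tcp_rot: [3.141, -0.001, 1.51]
contact_force: [0.1, -0.5, 0.1]
opening: 0.598
```

```bash
python3 c.py
```

```text
4.65 [ 411.8 -241.3  231.4] [179.98   0.    86.51] 0.59522520080622 [-0.4  -0.08  0.59]
cam [ 416. -170.  375.] [-0.01 -0.27 -0.96]
1255
top 1195 [[402.2, -275.1, 125.4], [408.5, -237.3, 127.0], [414.9, -204.3, 128.4]] ((408.2582092285156, -240.03408813476562), (72.50760650634766, 9.977008819580078), 86.58075714111328)
all [[402.2, -275.1, 93.8], [408.6, -235.5, 126.9], [415.0, -204.3, 128.4]] ((408.275146484375, -240.0325927734375), (72.5081558227539, 10.09035873413086), 86.44669342041016)
pix 151 245 264 277
```

View pics/w1.png

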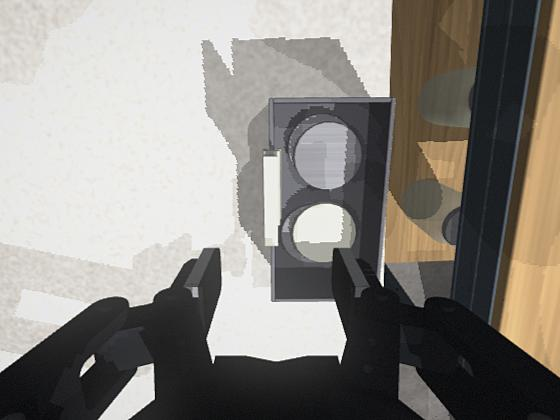

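The wrist picture shows the holder's top edge at columns 264–277, rows 151–245, with the fingers about 3 mm right of centre. I'll correct that and go down.

Emit:
move_arm(increments=[{"tx":0.06,"ty":-0.33,"tz":0,"rx":0,"ry":0,"rz":0,"gripper":0.0},{"tx":0,"ty":0,"tz":2.5,"rx":0,"ry":0,"rz":0,"gripper":0.0},{"tx":0,"ty":0,"tz":2.5,"rx":0,"ry":0,"rz":0,"gripper":0.0},{"tx":0,"ty":0,"tz":2.5,"rx":0,"ry":0,"rz":0,"gripper":0.0},{"tx":0,"ty":0,"tz":2,"rx":0,"ry":0,"rz":0,"gripper":0.0},{"tx":0,"ty":0,"tz":2,"rx":0,"ry":0,"rz":0,"gripper":0.0},{"tx":0,"ty":0,"tz":1.5,"rx":0,"ry":0,"rz":0,"gripper":0.0},{"tx":0,"ty":0,"tz":1.3,"rx":0,"ry":0,"rz":0,"gripper":0.0},{"tx":0,"ty":0,"tz":0,"rx":0,"ry":0,"rz":0,"gripper":0.0},{"tx":0,"ty":0,"tz":0,"rx":0,"ry":0,"rz":0,"gripper":0.0}])

```text
clock: 5.65
eef_pos: [407.4, -242.5, 88.4]
tcp_rot: [-3.141, -0.0, 1.506]
contact_force: [-0.4, 0.1, 0.8]
opening: 0.498
```

```bash
python3 c.py
```

```text
5.7 [ 407.8 -242.6   88.8] [1.7997e+02 2.0000e-02 8.6280e+01] 0.49854776298053083 [0.71 0.49 0.53]
cam [ 412. -173.  232.] [-0.02 -0.27 -0.96]
9516
top 478 [[380.2, -233.2, 135.0], [433.3, -231.4, 137.9], [439.8, -227.2, 139.9]] ((409.8772277832031, -232.0335693359375), (6.788118362426758, 60.16276550292969), 86.41313934326172)
all [[380.9, -263.4, 92.2], [409.1, -233.3, 126.7], [439.1, -204.1, 139.0]] ((408.29949951171875, -237.39205932617188), (55.31533432006836, 53.86383056640625), 42.85151290893555)
pix 182 360 187 377
```

View pics/w1.png

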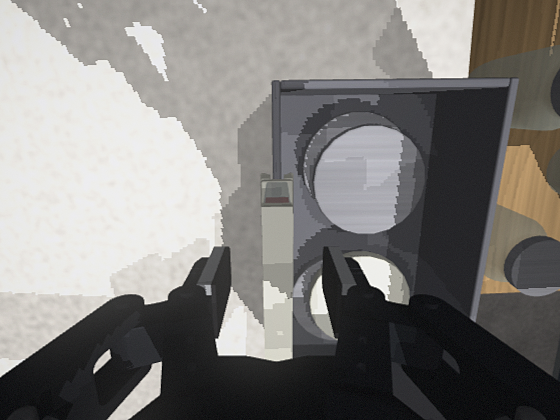

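Holder centred between the pads (col 277; pads at 228 and 326). Closing.

Emit:
move_arm(increments=[{"tx":0,"ty":0,"tz":0,"rx":0,"ry":0,"rz":0,"gripper":-1},{"tx":0,"ty":0,"tz":0,"rx":0,"ry":0,"rz":0,"gripper":-1},{"tx":0,"ty":0,"tz":0,"rx":0,"ry":0,"rz":0,"gripper":-1},{"tx":0,"ty":0,"tz":0,"rx":0,"ry":0,"rz":0,"gripper":-1},{"tx":0,"ty":0,"tz":0,"rx":0,"ry":0,"rz":0,"gripper":-1},{"tx":0,"ty":0,"tz":0,"rx":0,"ry":0,"rz":0,"gripper":-1}], squeeze=40)

```text
clock: 6.3
eef_pos: [408.3, -242.1, 89.0]
tcp_rot: [3.141, 0.001, 1.507]
contact_force: [-1.4, -0.8, 5.9]
opening: 0.107
```

Emit:
move_arm(increments=[{"tx":0,"ty":0,"tz":-0.5,"rx":0,"ry":0,"rz":0,"gripper":-1},{"tx":0,"ty":0,"tz":-0.5,"rx":0,"ry":0,"rz":0,"gripper":-1},{"tx":0,"ty":0,"tz":-1,"rx":0,"ry":0,"rz":0,"gripper":-1},{"tx":0,"ty":0,"tz":-1,"rx":0,"ry":0,"rz":0,"gripper":-1},{"tx":0,"ty":0,"tz":-2,"rx":0,"ry":0,"rz":0,"gripper":-1},{"tx":0,"ty":0,"tz":-3,"rx":0,"ry":0,"rz":0,"gripper":-1},{"tx":0,"ty":0,"tz":-3,"rx":0,"ry":0,"rz":0,"gripper":-1},{"tx":0,"ty":0,"tz":0,"rx":0,"ry":0,"rz":0,"gripper":-1},{"tx":0,"ty":0,"tz":0,"rx":0,"ry":0,"rz":0,"gripper":-1}])

```text
clock: 7.2
eef_pos: [408.2, -242.0, 199.2]
tcp_rot: [3.14, 0.001, 1.507]
contact_force: [-0.7, 0.2, -1.4]
opening: 0.114
```

```bash
cat > d.py <<'E'
from h import *
ims=[]
for n in ['wrist','side']:
    T=pose(); p,d,K,W,X=grab(n); ims.append(p); Ti=np.linalg.inv(T); Y=X@Ti[:3,:3].T+Ti[:3,3]  # tool coords
    c=r.cut_out('holder',n); l=r.place_of('holder',n)
    np.savez('/tmp/g_'+n,p=p,d=d,Y=Y,X=X,K=K,W=W)
    for k in c[:1]:
        P=Y[k['mask']]; P=P[~np.isnan(P[:,0])]; P=P[(np.abs(P[:,1])<15)&(np.abs(P[:,2])<60)]
        print(n,k['confidence'],k['bbox'],'tool',np.percentile(P,[1,50,99],axis=0).round(1).tolist())
        top=P[P[:,2]<np.percentile(P[:,2],2)+4]; print(' top',len(top),np.percentile(top,[2,50,98],axis=0).round(1).tolist())
        # top-edge slope: z vs x
        b=[(xx,np.percentile(P[np.abs(P[:,0]-xx)<3][:,2],[3,97]).round(1)) for xx in range(-32,34,8) if (np.abs(P[:,0]-xx)<3).sum()>5]; print(' z(x)',b)
    if l: print(' loc',l[0])
s=r.sense(); print(s['clock'],s['eef_pos'].round(1),s['opening'],s['contact_force'].round(2))
save('grasp',np.hstack([ims[0][:, 60:460],ims[1][100:,150:450][:320].repeat(1,0) if 0 else ims[1][:,100:500]]))
E
python3 d.py
```

```text
wrist 0.58 [257.8, 173.8, 293.8, 361.1] tool [[-21.9, -7.2, -39.3], [17.3, -0.2, -37.9], [38.2, 7.5, 27.1]]
 top 4478 [[-21.4, -5.0, -39.2], [11.7, -0.2, -38.0], [37.9, 4.9, -36.7]]
 z(x) [(-24, array([-38.7, -37.1])), (-16, array([-39., -37.])), (-8, array([-38.9, -37.1])), (0, array([-39.1,  27.1])), (8, array([-39.1, -30. ])), (16, array([-39. , -36.9])), (24, array([-39.2,   7.5])), (32, array([-39.1,   8.2]))]
 loc {'location': [244.9, 273.8], 'confidence': 0.93}
side 0.68 [218.1, 265.4, 234.2, 312.6] tool [[-34.9, -6.8, -38.4], [-26.4, 1.2, -33.0], [14.1, 9.5, 28.7]]
 top 174 [[-34.3, -3.2, -38.4], [-11.6, 1.5, -36.3], [14.1, 6.2, -34.5]]
 z(x) [(-32, array([-36.5,  24.5])), (-24, array([-37.6,  12.5])), (-16, array([-38.3,  27.6])), (-8, array([-37.7,  27.4])), (0, array([-37.5,  -7.7])), (8, array([-37.9,  -9.3])), (16, array([-39.1, -34.8]))]
 loc {'location': [293.1, 223.3], 'confidence': 0.62}
7.5 [ 407.4 -241.5  197.4] 0.11559853331244196 [-0.44  0.17 -0.8 ]
```

View pics/grasp.png

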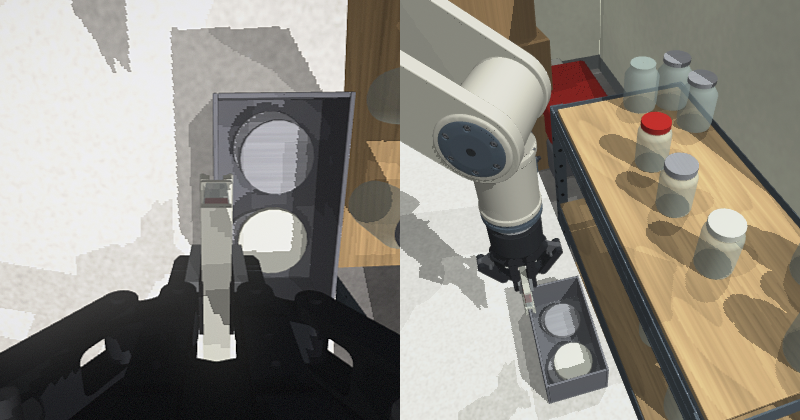

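Held upright and square: pocket top 38 mm above the TCP, so the origin is about 12 mm below it, and the centre is about +2 mm in tool x. Moving to above the lip.

Emit:
move_arm(increments=[{"tx":0,"ty":0,"tz":0,"rx":0,"ry":0,"rz":-2.6,"gripper":-1},{"tx":2.9,"ty":1.86,"tz":0,"rx":0,"ry":0,"rz":0,"gripper":-1},{"tx":2.9,"ty":1.86,"tz":0,"rx":0,"ry":0,"rz":0,"gripper":-1},{"tx":2.9,"ty":1.86,"tz":0,"rx":0,"ry":0,"rz":0,"gripper":-1},{"tx":2.9,"ty":1.86,"tz":0,"rx":0,"ry":0,"rz":0,"gripper":-1},{"tx":2.9,"ty":1.86,"tz":0,"rx":0,"ry":0,"rz":0,"gripper":-1},{"tx":2.9,"ty":1.86,"tz":0,"rx":0,"ry":0,"rz":0,"gripper":-1},{"tx":2.9,"ty":1.86,"tz":0,"rx":0,"ry":0,"rz":0,"gripper":-1},{"tx":2.9,"ty":1.86,"tz":0,"rx":0,"ry":0,"rz":0,"gripper":-1},{"tx":2.9,"ty":1.86,"tz":0,"rx":0,"ry":0,"rz":0,"gripper":-1},{"tx":2.9,"ty":1.86,"tz":0,"rx":0,"ry":0,"rz":0,"gripper":-1},{"tx":2.9,"ty":1.86,"tz":0,"rx":0,"ry":0,"rz":0,"gripper":-1}])

```text
clock: 8.7
eef_pos: [618.7, 74.6, 197.4]
tcp_rot: [-3.14, 0.0, 1.552]
contact_force: [0.3, -0.1, -1.2]
opening: 0.11
```

Emit:
move_arm(increments=[{"tx":0,"ty":0,"tz":1,"rx":0,"ry":0,"rz":0,"gripper":-1},{"tx":0,"ty":0,"tz":1,"rx":0,"ry":0,"rz":0,"gripper":-1},{"tx":0,"ty":0,"tz":1,"rx":0,"ry":0,"rz":0,"gripper":-1},{"tx":0,"ty":0,"tz":0,"rx":0,"ry":0,"rz":0,"gripper":-1},{"tx":0,"ty":0,"tz":0,"rx":0,"ry":0,"rz":0,"gripper":-1}])

```text
clock: 9.2
eef_pos: [617.8, 72.5, 167.9]
tcp_rot: [-3.141, 0.0, 1.551]
contact_force: [0.9, 0.0, -1.0]
opening: 0.111
```

```bash
cat > e.py <<'E'
from h import *
ims=[]; P=[]; F=[]
for n in ['wrist','scene','side']:
    s=r.sense();P.append(np.r_[s['eef_pos'],np.degrees(s['tcp_rot'])%360]);F.append(s['contact_force'])
    T=pose(); p,d,K,W,X=grab(n); ims.append(p); Ti=np.linalg.inv(T)
    np.savez('/tmp/e_'+n,p=p,d=d,X=X,K=K,W=W,T=T)
    x,y,Z=X[...,0],X[...,1],X[...,2]; e=T[:3,3]
    # holder top (pocket top ~ tcp+38)
    m=(np.abs(x-e[0])<14)&(np.abs(y-e[1])<45)&(Z>e[2]+33)&(Z<e[2]+43)
    if m.sum()>10: print(n,'holder top',m.sum(),np.percentile(X[m],[1,50,99],axis=0).round(1).tolist())
    # lip front edge
    L=[]
    for y0 in range(-120,330,15):
        g=X[(Z>94)&(Z<104)&(x>590)&(x<640)&(np.abs(y-y0)<7)]
        if len(g)>6: L.append((y0,np.percentile(g[:,0],3),len(g)))
    L=np.array(L)
    if len(L)>4:
        f=np.polyfit(L[:,0],L[:,1],1); print(n,'lip front x(75)=',np.polyval(f,75).round(1),'slope',f[0].round(4),'pts',len(L)); 
        q=np.abs(L[:,1]-np.polyval(f,L[:,0]))<1.5; f=np.polyfit(L[q,0],L[q,1],1); print('   refit',np.polyval(f,75).round(1),f[0].round(4),q.sum())
    g=X[(Z>218)&(Z<226)&(x>740)&(x<840)&(np.abs(y-73)<50)]
    if len(g)>100: print(n,'red lid',cv2.minEnclosingCircle(g[:,:2].astype(np.float32)))
s=r.sense(); print(s['clock'],s['opening'],'pose',np.mean(P,0).round(2),np.std(P,0).round(2),'F',np.mean(F,0).round(2))
save('hov',np.hstack([ims[0][:,60:460],ims[1][50:470,100:500]]))
E
python3 e.py
```

```text
wrist holder top 5390 [[608.0, 50.4, 201.9], [618.0, 82.8, 205.9], [627.9, 110.6, 209.5]]
wrist lip front x(75)= 625.1 slope -0.0688 pts 13
   refit 615.7 0.0214 3
scene holder top 128 [[605.5, 39.0, 201.6], [617.5, 60.9, 205.8], [630.3, 84.0, 210.9]]
scene lip front x(75)= 617.7 slope 0.0184 pts 30
   refit 617.7 0.0184 30
scene red lid ((789.3665771484375, 75.53404998779297), 36.31400680541992)
side holder top 100 [[608.2, 37.0, 201.9], [621.3, 60.2, 205.2], [630.4, 85.1, 211.6]]
side lip front x(75)= 617.0 slope 0.0185 pts 18
   refit 617.0 0.0185 18
side red lid ((789.310302734375, 72.5689468383789), 35.78348159790039)
9.35 0.11440610940450471 pose [618.18  72.62 168.35 180.01 120.    88.88] [2.800e-01 1.200e-01 3.400e-01 4.000e-02 1.697e+02 0.000e+00] F [ 0.3  -0.07 -0.51]Traceback (most recent call last):
  File "e.py", line 23, in <module>
    save('hov',np.hstack([ims[0][:,60:460],ims[1][50:470,100:500]]))
               ~~~~~~~~~^^^^^^^^^^^^^^^^^^^^^^^^^^^^^^^^^^^^^^^^^^^
    return _nx.concatenate(arrs, 1, dtype=dtype, casting=casting)
           ~~~~~~~~~~~~~~~^^^^^^^^^^^^^^^^^^^^^^^^^^^^^^^^^^^^^^^
ValueError: all the input array dimensions except for the concatenation axis must match exactly, but along dimension 0, the array at index 0 has size 420 and the array at index 1 has size 370
```

```bash
cat > f.py <<'E'
from h import *
w=np.load('/tmp/e_wrist.npz'); s=np.load('/tmp/e_scene.npz')
X=w['X']
for y0 in range(100,330,20):
    g=X[(X[...,2]>80)&(X[...,2]<115)&(X[...,0]>585)&(X[...,0]<650)&(np.abs(X[...,1]-y0)<4)]
    h=g[g[:,2]>np.percentile(g[:,2],90)-4] if len(g) else g
    if len(g): print(y0,len(g),np.percentile(g,[2,50,98],axis=0).round(1).tolist())
save('hov',np.hstack([w['p'][:,100:460],s['p'][:,200:560]]))
E
python3 f.py
```

```text
100 544 [[617.6, 96.3, 80.3], [635.3, 100.4, 96.6], [649.6, 103.9, 101.2]]
120 618 [[617.6, 116.1, 80.3], [634.6, 120.0, 96.7], [649.4, 123.8, 101.4]]
140 669 [[618.0, 136.1, 80.3], [634.5, 139.9, 96.6], [649.2, 143.8, 101.4]]
160 719 [[618.1, 156.2, 80.3], [634.5, 160.0, 96.5], [649.2, 163.7, 101.3]]
180 779 [[618.5, 176.2, 80.2], [634.5, 179.9, 96.6], [649.4, 183.8, 101.5]]
200 663 [[618.9, 196.2, 80.3], [633.3, 199.4, 96.1], [649.3, 203.7, 101.2]]
```

View pics/hov.png

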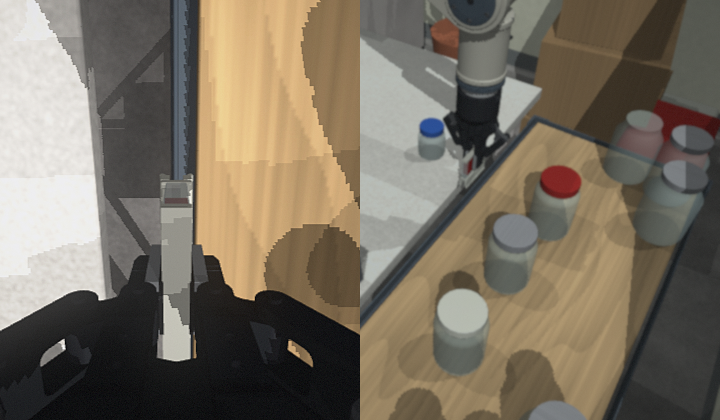

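Wrist view: the lip runs at columns ~270–290 of the full picture, directly under the holder's pocket (cols 262–292). Only ~1 mm shifts are needed, then down.

Emit:
move_arm(increments=[{"tx":0.15,"ty":0.06,"tz":0,"rx":0,"ry":0,"rz":0,"gripper":-1},{"tx":0,"ty":0,"tz":1,"rx":0,"ry":0,"rz":0,"gripper":-1},{"tx":0,"ty":0,"tz":1,"rx":0,"ry":0,"rz":0,"gripper":-1},{"tx":0,"ty":0,"tz":1,"rx":0,"ry":0,"rz":0,"gripper":-1},{"tx":0,"ty":0,"tz":0.5,"rx":0,"ry":0,"rz":0,"gripper":-1},{"tx":0,"ty":0,"tz":0,"rx":0,"ry":0,"rz":0,"gripper":-1},{"tx":0,"ty":0,"tz":0,"rx":0,"ry":0,"rz":0,"gripper":-1}])

```text
clock: 10.05
eef_pos: [619.0, 74.8, 133.1]
tcp_rot: [-3.141, 0.0, 1.552]
contact_force: [-0.0, 0.1, -1.3]
opening: 0.113
```

```bash
cat > g.py <<'E'
from h import *
P=[];F=[]
for n in ['wrist','wrist','side']:
    s=r.sense();P.append(s['eef_pos']);F.append(np.r_[s['contact_force'],s['wrist_torque']]);p,d,K,W,X=grab(n)
    if len(P)==2: w,wX=p,X
print(s['clock'],s['opening'],np.mean(P,0).round(2),'F',np.mean(F,0).round(2))
X=wX;e=np.mean(P,0)
m=(np.abs(X[...,0]-e[0])<14)&(np.abs(X[...,1]-e[1])<45)&(X[...,2]>e[2]+33)&(X[...,2]<e[2]+43); print('top',np.percentile(X[m],[1,50,99],axis=0).round(1).tolist())
for y0 in (120,140,160,180):
    g=X[(X[...,2]>80)&(X[...,2]<104)&(X[...,0]>585)&(X[...,0]<650)&(np.abs(X[...,1]-y0)<4)]
    if len(g): 
        t=g[(g[:,0]<626)&(g[:,2]>97)]; print(y0,np.percentile(g[:,0],2).round(1),'lip top',len(t),np.percentile(t,[2,50,98],axis=0)[:,[0,2]].round(1).tolist() if len(t) else '')
save('low',np.hstack([w[:,100:460],p[:,200:560]]))
E
python3 g.py
```

```text
10.15 0.11291265851196326 [619.18  74.84 133.4 ] F [ 0.06  0.43 -1.16  0.02 -0.01 -0.01]
top [[609.6, 52.9, 167.5], [619.4, 85.2, 171.5], [629.2, 113.0, 174.8]]
120 617.3 lip top 79 [[616.8, 99.3], [618.3, 101.0], [619.5, 102.3]]
140 617.7 lip top 95 [[617.1, 99.4], [618.7, 100.8], [619.8, 102.3]]
160 618.1 lip top 102 [[617.6, 99.3], [618.9, 100.9], [620.2, 102.1]]
180 618.6 lip top 112 [[618.1, 99.4], [619.3, 100.9], [620.6, 102.3]]
```

Emit:
move_arm(increments=[{"tx":0,"ty":-0.11,"tz":0.2,"rx":0,"ry":0,"rz":0,"gripper":-1},{"tx":0,"ty":0,"tz":0.3,"rx":0,"ry":0,"rz":0,"gripper":-1},{"tx":0,"ty":0,"tz":0.3,"rx":0,"ry":0,"rz":0,"gripper":-1},{"tx":0,"ty":0,"tz":0.2,"rx":0,"ry":0,"rz":0,"gripper":-1},{"tx":0,"ty":0,"tz":0,"rx":0,"ry":0,"rz":0,"gripper":-1}])

```text
clock: 10.7
eef_pos: [617.6, 74.8, 122.8]
tcp_rot: [-3.141, 0.0, 1.552]
contact_force: [-0.3, -0.0, -0.8]
opening: 0.112
```

```bash
python3 g.py
```

```text
10.8 0.10918259902187244 [617.76  74.8  123.01] F [-0.39 -0.07 -0.93 -0.04  0.    0.  ]
top [[608.1, 52.8, 157.2], [617.9, 85.2, 161.0], [628.0, 113.0, 164.5]]
120 617.4 lip top 95 [[616.9, 99.6], [618.0, 100.9], [619.5, 102.2]]
140 617.8 lip top 102 [[617.3, 99.4], [618.6, 100.8], [619.8, 102.0]]
160 618.2 lip top 112 [[617.7, 99.9], [619.1, 100.9], [620.2, 102.0]]
180 618.6 lip top 117 [[618.1, 99.6], [619.5, 100.9], [620.5, 102.1]]
```

View pics/low.png

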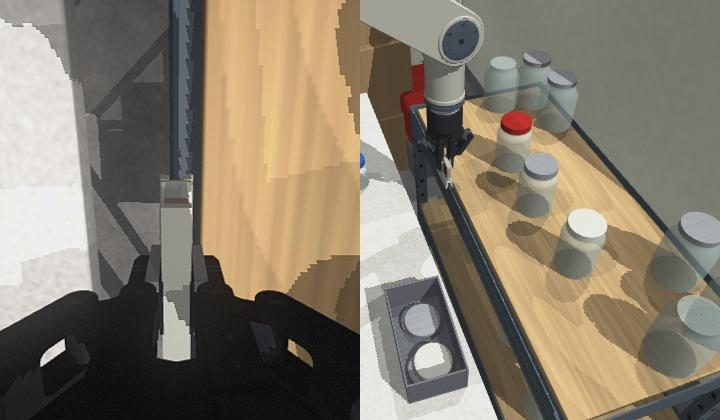

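Leg tips are now ~5 mm below the lip's top with no contact force, so they straddle it. Continuing slowly.

Emit:
move_arm(increments=[{"tx":0,"ty":0,"tz":0.2,"rx":0,"ry":0,"rz":0,"gripper":-1},{"tx":0,"ty":0,"tz":0.2,"rx":0,"ry":0,"rz":0,"gripper":-1},{"tx":0,"ty":0,"tz":0.2,"rx":0,"ry":0,"rz":0,"gripper":-1},{"tx":0,"ty":0,"tz":0.1,"rx":0,"ry":0,"rz":0,"gripper":-1},{"tx":0,"ty":0,"tz":0,"rx":0,"ry":0,"rz":0,"gripper":-1}])

```text
clock: 11.35
eef_pos: [617.7, 74.8, 116.0]
tcp_rot: [-3.141, 0.0, 1.552]
contact_force: [0.3, 0.0, -1.9]
opening: 0.109
```

Emit:
move_arm(increments=[{"tx":0,"ty":0,"tz":0.1,"rx":0,"ry":0,"rz":0,"gripper":-1},{"tx":0,"ty":0,"tz":0.1,"rx":0,"ry":0,"rz":0,"gripper":-1},{"tx":0,"ty":0,"tz":0,"rx":0,"ry":0,"rz":0,"gripper":-1}])

```text
clock: 11.65
eef_pos: [617.8, 74.8, 114.1]
tcp_rot: [-3.141, 0.0, 1.552]
contact_force: [-0.2, 0.2, -1.1]
opening: 0.108
```

Emit:
move_arm(increments=[{"tx":0,"ty":0,"tz":0.05,"rx":0,"ry":0,"rz":0,"gripper":-1},{"tx":0,"ty":0,"tz":0.05,"rx":0,"ry":0,"rz":0,"gripper":-1},{"tx":0,"ty":0,"tz":0,"rx":0,"ry":0,"rz":0,"gripper":-1}])

```text
clock: 11.95
eef_pos: [618.0, 74.9, 114.0]
tcp_rot: [3.141, -0.0, 1.552]
contact_force: [-2.9, -0.3, 5.4]
opening: 0.112
```

Emit:
move_arm(increments=[{"tx":0,"ty":0,"tz":0.05,"rx":0,"ry":0,"rz":0,"gripper":-1},{"tx":0,"ty":0,"tz":0,"rx":0,"ry":0,"rz":0,"gripper":-1}])

```text
clock: 12.15
eef_pos: [618.0, 74.8, 113.9]
tcp_rot: [3.141, -0.0, 1.552]
contact_force: [-4.0, -0.7, 11.1]
opening: 0.106
```

Emit:
move_arm(increments=[{"tx":0,"ty":0,"tz":0.05,"rx":0,"ry":0,"rz":0,"gripper":-1},{"tx":0,"ty":0,"tz":0,"rx":0,"ry":0,"rz":0,"gripper":-1}])

```text
clock: 12.35
eef_pos: [618.1, 74.8, 114.0]
tcp_rot: [3.141, -0.0, 1.552]
contact_force: [-5.6, -1.0, 14.7]
opening: 0.11
```

Bottomed at TCP z ≈ 114, which matches the 14 mm offset measured on the bin rim. I'll relieve the -x side load and set the push to 10 N.

Emit:
move_arm(increments=[{"tx":0.01,"ty":-0.05,"tz":-0.04,"rx":0,"ry":0,"rz":0,"gripper":-1},{"tx":0,"ty":0,"tz":0,"rx":0,"ry":0,"rz":0,"gripper":-1},{"tx":0,"ty":0,"tz":0,"rx":0,"ry":0,"rz":0,"gripper":-1}])

```text
clock: 12.65
eef_pos: [618.0, 74.8, 114.0]
tcp_rot: [3.14, -0.0, 1.552]
contact_force: [-2.7, -1.0, 9.4]
opening: 0.112
```

```bash
python3 g.py
```

```text
12.75 0.1127548731250444 [617.95  74.86 114.  ] F [-2.39 -1.1   9.35 -0.19  0.49  0.02]
top [[608.1, 52.8, 148.0], [618.0, 85.2, 152.0], [628.0, 113.0, 155.3]]
120 617.2 lip top 116 [[616.6, 99.4], [618.2, 100.7], [619.6, 102.2]]
140 617.6 lip top 126 [[617.1, 99.1], [618.5, 100.7], [619.9, 102.2]]
160 618.0 lip top 133 [[617.5, 99.5], [618.9, 100.7], [620.3, 102.1]]
180 618.4 lip top 147 [[617.9, 99.5], [619.3, 100.8], [620.6, 102.1]]
```

Emit:
move_arm(increments=[{"tx":-0.01,"ty":-0.03,"tz":0.01,"rx":0,"ry":0,"rz":0,"gripper":-1},{"tx":0,"ty":0,"tz":0,"rx":0,"ry":0,"rz":0,"gripper":-1},{"tx":0,"ty":0,"tz":0,"rx":0,"ry":0,"rz":0,"gripper":-1}])

```text
clock: 13.1
eef_pos: [617.9, 74.8, 114.0]
tcp_rot: [3.14, -0.0, 1.552]
contact_force: [-3.3, -0.7, 10.0]
opening: 0.115
```

```bash
cat > k.py <<'E'
from h import *
F=[];big=[]
for n in ['scene','side']:
    p,d,K,W,X=grab(n); F.append(r.sense()['contact_force'])
    e=pose()[:3,3]
    for c in r.cut_out('holder',n)[:1]:
        Y=X[c['mask']];Y=Y[(np.abs(Y[:,0]-e[0])<20)&(np.abs(Y[:,1]-e[1])<50)]; print(n,c['confidence'],c['bbox'],np.percentile(Y,[1,50,99],axis=0).round(1).tolist())
        b=c['bbox']; cx,cy=int(b[0]+b[2])//2,int(b[1]+b[3])//2
    F.append(r.sense()['contact_force'])
    g=X[(X[...,2]>218)&(X[...,2]<226)&(np.abs(X[...,0]-790)<50)&(np.abs(X[...,1]-73)<50)]; print('lid',cv2.minEnclosingCircle(g[:,:2].astype(np.float32))[0])
    # predicted holder corners
    q=p.copy()
    x0=np.array([618.9,76.8,100]); R=Ro.from_euler('z',-1.06,degrees=True).as_matrix()
    for a in (-5,5):
        for bb in (-35,35):
            for z in (6,50):
                uv=proj(x0+R@[a,bb,z],K,W); q=cv2.circle(q,tuple(int(v) for v in uv),0,(0,255,0),-1)
    big.append(cv2.resize(q[max(0,cy-45):cy+45,max(0,cx-35):cx+35],(390,500),interpolation=cv2.INTER_NEAREST))
save('fin',np.hstack(big)); s=r.sense(); print(s['clock'],s['eef_pos'].round(1),np.mean(F,0).round(2))
E
python3 k.py
```

```text
scene 0.66 [301.0, 169.8, 323.0, 204.8] [[613.6, 41.4, 84.8], [623.6, 57.5, 115.2], [635.0, 111.6, 153.0]]
lid (789.3631591796875, 75.67736053466797)
side 0.58 [276.7, 157.2, 291.0, 190.1] [[610.3, 38.5, 73.8], [614.5, 50.0, 117.0], [628.6, 94.6, 153.0]]
lid (787.4730834960938, 73.06077575683594)
13.3 [617.9  74.9 113.9] [-2.2  -0.75  9.48]
```

View pics/fin.png

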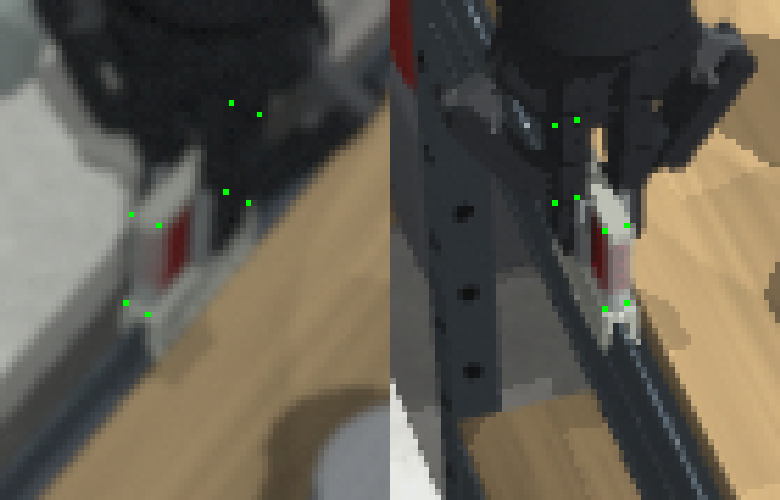

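The final crop shows the clip astride the lip, legs on both sides, with predicted home corners (green) on the visible pocket corners. I'll trim the remaining side load.

Emit:
move_arm(increments=[{"tx":-0.01,"ty":-0.05,"tz":0.01,"rx":0,"ry":0,"rz":0,"gripper":-1},{"tx":0,"ty":0,"tz":0,"rx":0,"ry":0,"rz":0,"gripper":-1},{"tx":0,"ty":0,"tz":0,"rx":0,"ry":0,"rz":0,"gripper":-1},{"tx":0,"ty":0,"tz":0,"rx":0,"ry":0,"rz":0,"gripper":-1}])

```text
clock: 13.7
eef_pos: [617.9, 74.9, 114.0]
tcp_rot: [3.139, -0.0, 1.552]
contact_force: [0.2, 0.3, 8.5]
opening: 0.114
```

```bash
python3 g.py | head -2
```

```text
13.8 0.10983802036344562 [617.86  74.84 113.98] F [-0.34  0.01  8.75 -0.06  0.11  0.01]
top [[608.1, 52.8, 148.2], [617.9, 85.2, 152.0], [627.8, 113.0, 155.2]]
```

Side load is gone. Adding a hair more push: the free-air reading was about -1 N.

Emit:
move_arm(increments=[{"tx":0,"ty":0,"tz":0.01,"rx":0,"ry":0,"rz":0,"gripper":-1},{"tx":0,"ty":0,"tz":0,"rx":0,"ry":0,"rz":0,"gripper":-1},{"tx":0,"ty":0,"tz":0,"rx":0,"ry":0,"rz":0,"gripper":-1},{"tx":0,"ty":0,"tz":0,"rx":0,"ry":0,"rz":0,"gripper":-1},{"tx":0,"ty":0,"tz":0,"rx":0,"ry":0,"rz":0,"gripper":-1},{"tx":0,"ty":0,"tz":0,"rx":0,"ry":0,"rz":0,"gripper":-1},{"tx":0,"ty":0,"tz":0,"rx":0,"ry":0,"rz":0,"gripper":-1},{"tx":0,"ty":0,"tz":0,"rx":0,"ry":0,"rz":0,"gripper":-1}])

```text
clock: 14.65
eef_pos: [617.9, 74.8, 114.0]
tcp_rot: [3.139, -0.0, 1.552]
contact_force: [-0.9, -0.0, 9.9]
opening: 0.109
```

```bash
python3 g.py | head -1
```

```text
14.75 0.11348245475601597 [617.88  74.83 113.98] F [-1.1  -0.67  9.88 -0.09  0.16 -0.01]
```

```bash
python3 -c "
from rig import r
print(r.sign_off())"
```

```text
the job is handed in; nothing more can be done
None
```

The red-card holder is on the rack's lip in front of the red-lid jar, and the hand is still gripping it and pressing straight down. I handed the job in at 14.75 s.

- **Seating:** The clip went down over the lip with no side contact and bottomed at TCP z = 114. That matches the roughly 14 mm offset seen when I gripped it on the bin rim. The last close-up shows legs on both sides of the lip.
- **Position:** The visible pocket corners match the predicted home pose. The holder's centre is at y ≈ 77 mm, about 1–2 mm from the spot worked out in front of the jar.
- **Push:** The last wrist reading was 9.9 N down, with 1.1 N or less to the side. With the free-air offset of about -1 N, the true push is nearer 10.5–11 N. It briefly read 14.7 N, with 5.6 N to the side, just after bottoming, and I backed that off.
- **Left alone:** I saw nothing knocked or moved; I did not measure the bin or the other jars again at the end.
- **Disagreements:** The cameras differed by about 1–2 mm on the lip's x position and about 3 mm on the jar's y position, so I used middle values. I also first took the holder's origin to be 12 mm below the TCP; contact showed about 14 mm.

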